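# Sort the solder pumps by plunger

## Task

Clear the three solder pumps out of the sloping stand and sort them by plunger: those with the plunger pushed in go into the plain tray, those with it pulled out into the tray with the upright back plate. Lay each pump down gently, flat on the tray's floor and not on another pump, without working any plunger, and leave the other things on the bench where they are.

Things in the scene. Friction and masses are not known exactly. Their poses are not given: they have to be found in the camera images.
- pump1: solder pump, in any one of the three places of the stand: aluminium barrel 24 mm thick, 100 mm long, black nozzle 22 mm long at one end, plunger at the other. About 0.10 to 0.18 kg. Origin: middle of the barrel, on its axis; own +x along the axis to the plunger (in the stand: upward, away from the robot), +z square to the slope, up. Barrel x = -50..50, nozzle tip x = -72.
- pump2: same pump, in another place. Plunger: rod 8 mm thick, white knob 20 mm across, 12 mm thick. Pushed in: the knob ends 62 to 68 mm from the origin along own +x. Pulled out: it ends at 96 to 102 mm, bare rod from x = 50 to the knob. Which it is, is not measured: see or feel it. Friction holds it: about 8 N along the axis moves it; a sideways pinch of 20 N does not.
- pump3: same pump, in the remaining place. The three pumps are alike but for how far the plunger is out; some are pushed in, some pulled out, in any order of places. A round trigger button (11 mm across, 5 mm proud) stands on the barrel at own x = 24 mm, +z side. (In the rules, plunger_c0 is the middle of the knob.)
- stand: fixed pump stand, base plate 170 x 220 x 8 mm. Origin on the table under the middle pump's barrel middle; +x away from the robot, z up. Three places 72 mm apart along y, each holding a pump in the x-z plane, its axis rising 35 degrees towards stand +x, barrel middle at stand x = 0, z = 85 mm. Plunger ends overhang free. Pumps lie loose and lift out square to the slope.
- stand_fork (a point): top of the middle place's upper fork, on the pump's axis. Each place has two open U forks, at pump x = -38 and +38 mm: 8 mm thick along the axis, 36 mm wide, prongs 1 mm higher than the axis; and a foot plate under the nozzle. Between the forks (grip here, at pump x = 0) the barrel is free but for a rail 20 mm wide, its top 26 mm below the axis.
- light_bar (a point): middle of the underside of the light bar above the barrels: 30 mm deep, 346 mm long along stand y, underside 342 mm above the table, at stand x = 5..35 mm, posts at y = +-158 mm. It bars a gripper coming straight down on a barrel: come from the robot's side with the tool square to the slope (35 degrees from vertical, fingertips forward).
- plain_tray: the plain tray: fixed open aluminium tray, 210 (x) by 200 mm (y) outside, walls 4 mm thick, 18 mm high, floor 4 mm thick; origin under its centre, on the table. Left or right of the robot. All four walls are low. For pumps with the plunger pushed in.
- backed_tray: the tray with a back plate: fixed open aluminium tray, 210 (x) by 200 mm (y) outside, walls 4 mm thick, 18 mm high, floor 4 mm thick; origin under its centre, on the table. Left or right of the robot. Its +x end wall, away from the robot, is a plate 70 mm high. For pumps with the plunger pulled out.
- solder_spool: bystander, loose: reel of solder, 56 mm across, 40 mm tall, standing; leave it alone.
- screwdriver: bystander, loose: screwdriver, 170 mm, lying; leave it alone.
- flux_bottle: bystander, loose: amber bottle, 44 mm across, 100 mm tall; leave it alone.
- multimeter: bystander, loose: black hand-held meter lying flat, 150 x 75 x 40 mm; leave it alone.
- brush: bystander, loose: brush, 160 mm, lying; leave it alone.

How it is judged:
By the outcome, as a careful person would: the job done as asked, in the order asked, and still so for the second after the job is handed in, with the robot touching nothing.
It also fails if it takes over 72 s, if anything falls off the work surface, if the arm or the gripper's body presses on something with over 40 N, if the wrist force passes 120 N, or if a joint passes its speed limit or range.

## Robot

A 6-joint arm with a two-finger parallel gripper is mounted at the origin on the work surface. World frame = base frame: x ahead of the robot, y to its left, z up, the work surface at z = 0. Lengths are in mm, angles in rad, forces in N, time in s.
With the tool pointing down it reaches from about 350 to 975 mm from the base axis. Payload 7.1 kg.
Tool frame: the origin (TCP) lies on the front face of the gripper's body, between the roots of the fingers; the fingertips stand 80 mm ahead of it and the grasp point (between the pads) lies 61 mm ahead of it (env.tips_ahead is the distance from the TCP to the fingertips, in mm); z points along the fingers, y is the line along which they close (so a half turn about z gives the same grasp; the last joint's range is limited). The gripper opens to 88 mm and grips with 3 to 60 N. Pads are 20 mm wide; open, the fingers measure 115 mm over their backs; the gripper's body (75 mm by 178 mm) begins 61 mm behind the grasp point.
Start: joints at [1.199, 0.423, 1.63, -0, 1.089, -0.019], TCP at [215.922, 586.501, 302.675] pointing down, gripper open.
Joint ranges: [-3, 3], [-0.9, 2.11], [0.09, 2.58], [-1.31, 4.45], [0.11, 2.69], [-2.54, 2.54]. Speed limits (rad/s): [2.39, 2.39, 3.01, 3.14, 3.14, 3.14].

## Interface

Orientations are given as a unit quaternion [x, y, z, w].
In Python, from station import env, set_gripper, viewer, workorder gives the robot as it stands. Calls block until the motion is done:
- env.reach(position, orientation): joint-space move of the TCP to a pose.
- env.move_l(position, rot=None, rate=150, f_stop=None): straight line of the TCP; rot=None keeps the orientation; rate is the mean speed in mm/s. With f_stop (N) it stops when the force on the tool has changed by that much, and returns True; else False.
- env.move_joints(angles): joint-space move.
- set_gripper(opening): finger opening in mm; the grip force is fixed at half the most; returns when the fingers have stopped.
- env.hold(seconds).
- env.ik(position, orientation): joint angles nearest the present ones, or None.
- env.read_state(): the state.
- viewer.camera(name): name is "side" or "top"; returns the picture (384x512x3 uint8, blue, green, red); there is no depth.
- viewer.camera_params(name): a dict with "fx", "fy", "cx", "cy" (pixels), "pose" (4x4, takes a point from camera to world coordinates). Camera axes: x right, y up, looking along -z (the intrinsics and any distortion apply to the point x, -y, -z); pixel columns grow to the right and rows downward; lengths in mm; the calibration is good to about 2 mm. A picture is of the moment at which its call begins. camera_params takes no time and is no camera call.
A pose or a line that the arm cannot do raises env.IKError and nothing moves.
- workorder.sign_off(): hands the job in; it is judged then, once.
The state is a dict: "time_s": time; "qpos": joint angles; "dq": joint speeds; "tau": joint torques, N m; "tool_pos": TCP position; "orientation": TCP orientation; "force": force on the tool from outside, world axes, zero at the start; "wrist_torque": the same for the moment, N m; "width": finger opening in mm; "grip_force": force on a finger pad.
Only numpy, scipy, OpenCV 4.12 (cv2) and the standard library are available. Lean on these libraries where they do the work, as an engineer would, in place of code of your own. Each camera call takes 0.05 s, during which the arm holds its last target. There are 200 camera calls.

## Working session

There is one attempt and no reset: what is moved stays moved. The work goes in short steps, each a Python script; the robot and the scene stay as the last script left them, time stands still between calls to the robot, and variables do not carry over. Pictures are saved under pics/ and viewed, at most 10 in all, crops included, and the job is handed in when it is done.

```bash
ls; mkdir -p pics; python3 - <<'E'
from station import env, set_gripper, viewer, workorder
import cv2, numpy as np
np.set_printoptions(precision=4,suppress=True)
for n in ("side","top"):
    im=viewer.camera(n); cv2.imwrite(f"pics/{n}0.png",im); print(viewer.camera_params(n))
print(env.read_state())
E
```

```text
pics
{'fx': 387.7887391436198, 'fy': 387.7887391436198, 'cx': 255.4997148177299, 'cy': 189.11370227693098, 'pose': array([[   0.8106,    0.3507,   -0.469 ,  -70.0687],
       [  -0.5853,    0.4607,   -0.6672, -785.3061],
       [  -0.0179,    0.8154,    0.5787,  951.0508],
       [   0.    ,    0.    ,    0.    ,    1.    ]])}
{'fx': 410.68838080777306, 'fy': 410.68838080777306, 'cx': 250.77437990849825, 'cy': 199.68851995350317, 'pose': array([[  -0.0061,    0.9938,   -0.1109,  421.3915],
       [  -0.9998,   -0.004 ,    0.0187,   73.0419],
       [   0.0181,    0.111 ,    0.9937, 1351.4657],
       [   0.    ,    0.    ,    0.    ,    1.    ]])}
{'time_s': 0.1, 'qpos': array([ 1.199 ,  0.4238,  1.6306, -0.    ,  1.0886, -0.019 ]), 'dq': array([-0.    , -0.004 , -0.0004, -0.0013,  0.001 ,  0.0002]), 'tau': array([  0.0003, -54.5618, -27.4324,   0.0646,   0.0189,  -0.    ]), 'tool_pos': array([215.7898, 586.1494, 301.9936]), 'orientation': array([ 0.1755,  0.9845, -0.0007, -0.0001]), 'force': array([ 0.0994, -0.2102,  0.7565]), 'wrist_torque': array([-0.0608,  0.0254, -0.0582]), 'grip_force': 0.0, 'width': 87.70267577581392}
```

View pics/top0.png

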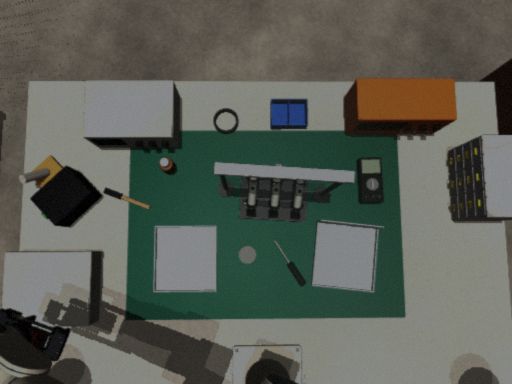

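View pics/side0.png

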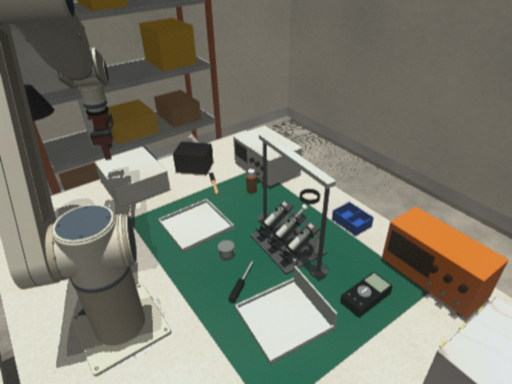

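The top view shows the stand at about (275,200), the plain tray at (185,258), and the backed tray, slightly rotated, at (346,257). The side view shows the pumps at about (290,230). I'll enlarge the stand in both.

```bash
python3 - <<'E'
import cv2, numpy as np
s=cv2.imread("pics/side0.png");t=cv2.imread("pics/top0.png")
a=cv2.resize(s[185:285,240:345],None,fx=5.5,fy=5.5,interpolation=cv2.INTER_CUBIC)
b=cv2.resize(t[155:230,205:365],None,fx=5,fy=5,interpolation=cv2.INTER_CUBIC)
cv2.imwrite("pics/sc.png",a);cv2.imwrite("pics/tc.png",b)
E
```

```text
(no output)
```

View pics/sc.png

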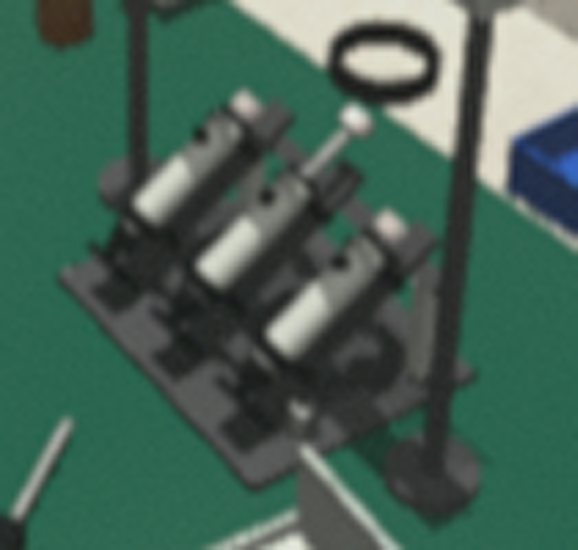

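View pics/tc.png

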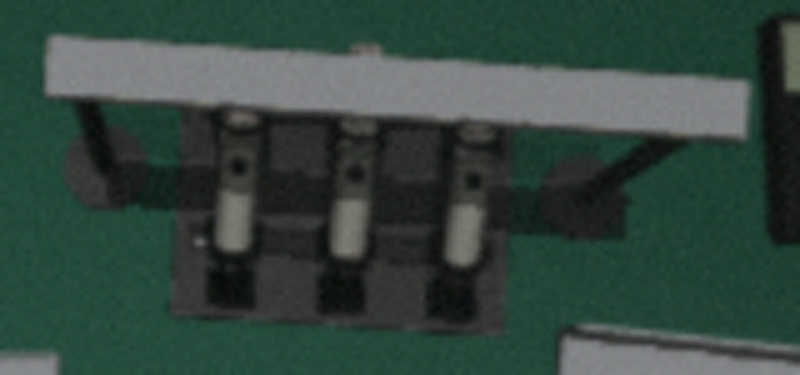

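The side crop shows the middle plunger pulled out, with its knob at crop (355,118). The left knob (245,103) and right knob (390,222) are pushed in. The black trigger buttons are visible in both views: top crop (238,168), (355,173), (473,181) and side crop (202,132), (268,195), (340,262). I'll triangulate those and fit the trays.

```bash
cat > vis.py <<'E'
import cv2, numpy as np
from station import viewer
np.set_printoptions(precision=1,suppress=True)
P={n:viewer.camera_params(n) for n in ("side","top")}
def ray(n,u,v):
    p=P[n]; M=np.array(p["pose"])
    d=M[:3,:3]@np.array([(u-p["cx"])/p["fx"],-(v-p["cy"])/p["fy"],-1]); return M[:3,3],d/np.linalg.norm(d)
def plane(n,u,v,z):
    o,d=ray(n,u,v); return o+d*(z-o[2])/d[2]
def tri(a,b):
    (o1,d1),(o2,d2)=ray("top",*a),ray("side",*b)
    s=np.linalg.lstsq(np.c_[d1,-d2],o2-o1,rcond=None)[0]
    p,q=o1+s[0]*d1,o2+s[1]*d2; return (p+q)/2,np.linalg.norm(p-q)
E
python3 - <<'E'
from vis import *
t=cv2.imread("pics/top0.png");s=cv2.imread("pics/side0.png")
def dark(im,x,y,r=3):   # darkness centroid near x,y
    x0,y0=int(round(x))-r,int(round(y))-r
    g=cv2.cvtColor(im,cv2.COLOR_BGR2GRAY)[y0:y0+2*r+1,x0:x0+2*r+1].astype(float)
    w=np.clip(np.median(g)-15-g,0,None); yy,xx=np.mgrid[:2*r+1,:2*r+1]; return np.array([x0+(w*xx).sum()/w.sum(),y0+(w*yy).sum()/w.sum()])
T=[(238,168),(355,173),(473,181)];S=[(202,132),(268,195),(340,262)]
for a,b in zip(T,S):
    a=(np.array(a)+.5)/5-.5+[205,155]; b=(np.array(b)+.5)/5.5-.5+[240,185]
    print("button",*tri(a,b),"refined px",dark(t,*a,2)-a,dark(s,*b,2)-b, "on z=112",plane("top",*a,112)[:2],plane("side",*b,112)[:2])
for c in [(172,315),(505,332)]: print("plate corner",plane("top",*((np.array(c)+.5)/5-.5+[205,155]),8))
hsv=cv2.cvtColor(t,cv2.COLOR_BGR2HSV)
m=((hsv[...,1]<40)&(hsv[...,2]>100)).astype(np.uint8); m[:215]=0;m[:,:140]=0;m[300:]=0;m[:,395:]=0
for c in cv2.findContours(m,cv2.RETR_EXTERNAL,cv2.CHAIN_APPROX_NONE)[0]:
    if cv2.contourArea(c)<1500: continue
    w=np.array([plane("top",*p,4)[:2] for p in c[:,0]],np.float32)
    print("tray z4",cv2.minAreaRect(w),[plane("top",*p,18)[:2] for p in cv2.boxPoints(cv2.minAreaRect(c))])
E
```

```text
button [596.9  43.9 112.1] 4.487531283586368 refined px [ 0.1 -0.3] [-0.6  0.3] on z=112 [595.   45.1] [599.   43.1]
button [593.1 -27.2 109.7] 2.7771108896815906 refined px [0.  0.2] [-0.3  0.1] on z=112 [591.7 -26.2] [592.6 -29.8]
button [588.  -99.4 109.4] 2.7106141027067823 refined px [ 0.3 -0.2] [-0.3 -0.1] on z=112 [586.5 -98.2] [ 587.2 -102.1]
plate corner [512.5  86.7   8. ]
plate corner [ 500.3 -131.7    8. ]
tray z4 ((381.70465087890625, 261.72161865234375), (199.48321533203125, 208.90528869628906), 89.70047760009766) [array([279.8, 357. ]), array([486. , 361.1]), array([485. , 161.1]), array([278.2, 160.4])]
tray z4 ((383.7691650390625, -258.42474365234375), (199.616943359375, 205.4458465576172), 83.65115356445312) [array([ 291.2, -145.2]), array([ 494.9, -168.3]), array([ 476.2, -368.5]), array([ 272.5, -341.9])]
```

The measurements agree with the given sizes. Button spacing is 72 mm, mean height is 110 against about 112 expected, and plate yaw is -3.2° against -3.5° from the buttons. The trays measure about 207 x 200 mm. I'll check IK and the posts next, then move.

```bash
cat > plan.py <<'E'
import numpy as np
from scipy.spatial.transform import Rotation as R
from station import env, set_gripper
A=np.radians(35); YAW=np.radians(-3.3); O=np.array([582.8,-27.0,0])
S=R.from_euler('z',YAW).as_matrix()
n=S@np.array([-np.sin(A),0,np.cos(A)]); sy=S[:,1]
D=9; SG=-1   # grasp point D above the barrel axis; SG: sign of tool x along the pump axis
def rot(z,yv):
    y=SG*yv; return R.from_matrix(np.c_[np.cross(y,z),y,z]).as_quat()
def slot(k,L):  # k=+1 left,0 middle,-1 right; L = lift along the slope normal
    return O+S@[0,72*k,85]+(61+D+L)*n, rot(-n,sy)
TR={"plain":((382,260),.3),"backed":((385,-256),-6.4)}
def tray(name,x,y,h):  # h = height of barrel underside over the floor
    (cx,cy),a=TR[name]; T=R.from_euler('z',a,degrees=True).as_matrix()
    return np.array([cx,cy,16+D+61+h])+T@[x,y,0], rot(np.array([0,0,-1.]),T[:,1])
BACK=np.array([-90,0,40])
def pick(k):
    p,q=slot(k,110); env.reach(p+BACK,q); set_gripper(56)
    env.move_l(p,rate=250); env.move_l(slot(k,25)[0],rate=200)
    hit=env.move_l(slot(k,0)[0],rate=60,f_stop=12)
    set_gripper(10); s=env.read_state(); print("grip",hit,s["width"],s["grip_force"],s["tool_pos"]-slot(k,0)[0],s["force"])
    env.move_l(slot(k,30)[0],rate=70); env.move_l(p,rate=200); env.move_l(p+BACK,rate=250)
    s=env.read_state(); print("held",s["width"],s["grip_force"],s["time_s"])
def place(name,x,y):
    p,q=tray(name,x,y,90); env.reach(p,q)
    env.move_l(tray(name,x,y,12)[0],rate=200)
    f0=env.read_state()["force"]
    hit=env.move_l(tray(name,x,y,-1)[0],rate=20,f_stop=3); s=env.read_state()
    print("down",hit,s["tool_pos"][2]-tray(name,x,y,0)[0][2],s["force"]-f0)
def release(name,x,y):
    set_gripper(36); c=env.read_state()["tool_pos"]; env.move_l(c+[0,0,100],rate=150); print("t",env.read_state()["time_s"])
E
python3 - <<'E'
import plan; from plan import *; from vis import plane
for c in [(107,168),(580,195)]: print("post foot (stand frame)",S.T@(plane("top",*((np.array(c)+.5)/5-.5+[205,155]),5)-O))
for sg in (1,-1):
    plan.SG=sg
    for nm,pq in [(f"slot{k}{L}",(lambda a:(a[0]+(BACK if L>100 else 0),a[1]))(slot(k,L))) for k in(1,0,-1) for L in(0,110)]+[("pl",tray("plain",0,y,0)) for y in(45,-45)]+[("bk",tray("backed",-15,0,h)) for h in (0,90)]:
        print(sg,nm,pq[0],env.ik(*pq))
E
```

```text
post foot (stand frame) [ 18.4 157.7   5. ]
post foot (stand frame) [  17.3 -156.2    5. ]
1 slot10 [546.9  47.2 142.3] [0.1 0.5 2.2 3.7 0.2 1.2]
1 slot1110 [393.9  50.8 272.4] [ 0.2  0.   2.4 -0.8  0.2 -0.6]
1 slot00 [542.7 -24.7 142.3] [-0.1  0.5  2.2  3.1  0.2  1.6]
1 slot0110 [389.7 -21.1 272.4] [-0.1 -0.   2.4  0.2  0.1 -1.8]
1 slot-10 [538.6 -96.6 142.3] [-0.2  0.5  2.2  2.5  0.2  2. ]
1 slot-1110 [385.6 -92.9 272.4] None
1 pl [381.8 305.   86. ] [ 0.6  0.6  2.  -0.   0.5 -0.9]
1 pl [382.2 215.   86. ] [ 0.5  0.6  2.1 -0.   0.4 -1.1]
1 bk [ 370.1 -254.3   86. ] [-0.6  0.6  2.1 -0.   0.5 -2.1]
1 bk [ 370.1 -254.3  176. ] [-0.6  0.4  2.1 -0.   0.7 -2.1]
-1 slot10 [546.9  47.2 142.3] [ 0.1  0.5  2.2  3.7  0.2 -2. ]
-1 slot1110 [393.9  50.8 272.4] None
-1 slot00 [542.7 -24.7 142.3] [-0.1  0.5  2.2  3.1  0.2 -1.5]
-1 slot0110 [389.7 -21.1 272.4] [-0.1 -0.   2.4  0.2  0.1  1.3]
-1 slot-10 [538.6 -96.6 142.3] [-0.2  0.5  2.2  2.5  0.2 -1.1]
-1 slot-1110 [385.6 -92.9 272.4] [-0.4  0.   2.4  0.9  0.2  0.4]
-1 pl [381.8 305.   86. ] [ 0.6  0.6  2.  -0.   0.5  2.2]
-1 pl [382.2 215.   86. ] [ 0.5  0.6  2.1 -0.   0.4  2.1]
-1 bk [ 370.1 -254.3   86. ] [-0.6  0.6  2.1 -0.   0.5  1.1]
-1 bk [ 370.1 -254.3  176. ] [-0.6  0.4  2.1 -0.   0.7  1.1]
```

The post feet land at stand (18,±157), as they should, so the stand pose is confirmed. The tilted poses lie near the wrist singularity, so I'll scan which lift range stays on one branch.

```bash
python3 - <<'E'
import plan; from plan import *
np.set_printoptions(precision=2,suppress=True)
for k in (1,0,-1):
  for sg in (1,-1):
    plan.SG=sg
    print(k,sg,"norm",[(L,None if (j:=env.ik(*slot(k,L))) is None else list(np.round(j[3:],2))) for L in (0,25,45,60,70,80,95,110,130,150,180)])
    p,q=slot(k,60)
    print("   back from L60",[(b,None if (j:=env.ik(p+[-b,0,0],q)) is None else list(np.round(j[3:],2))) for b in (30,60,90,120,150)])
E
```

```text
1 1 norm [(0, [np.float64(3.67), np.float64(0.18), np.float64(1.18)]), (25, [np.float64(3.79), np.float64(0.16), np.float64(1.06)]), (45, [np.float64(3.94), np.float64(0.14), np.float64(0.92)]), (60, [np.float64(4.1), np.float64(0.12), np.float64(0.76)]), (70, [np.float64(4.23), np.float64(0.11), np.float64(0.63)]), (80, [np.float64(4.38), np.float64(0.11), np.float64(0.48)]), (95, None), (110, None), (130, [np.float64(-1.03), np.float64(0.13), np.float64(-0.38)]), (150, [np.float64(-0.8), np.float64(0.16), np.float64(-0.61)]), (180, [np.float64(-0.58), np.float64(0.22), np.float64(-0.83)])]
   back from L60 [(30, [np.float64(3.94), np.float64(0.15), np.float64(0.93)]), (60, [np.float64(3.84), np.float64(0.17), np.float64(1.04)]), (90, [np.float64(3.78), np.float64(0.2), np.float64(1.12)]), (120, [np.float64(3.74), np.float64(0.23), np.float64(1.18)]), (150, [np.float64(3.71), np.float64(0.26), np.float64(1.22)])]
1 -1 norm [(0, [np.float64(3.67), np.float64(0.18), np.float64(-1.96)]), (25, [np.float64(3.79), np.float64(0.16), np.float64(-2.08)]), (45, [np.float64(3.94), np.float64(0
[... 3073 characters left out ...]
float64(1.86), np.float64(0.12), np.float64(-0.46)]), (95, [np.float64(1.62), np.float64(0.12), np.float64(-0.23)]), (110, [np.float64(1.38), np.float64(0.13), np.float64(0.01)]), (130, [np.float64(1.09), np.float64(0.15), np.float64(0.3)]), (150, [np.float64(0.86), np.float64(0.18), np.float64(0.52)]), (180, [np.float64(0.64), np.float64(0.24), np.float64(0.74)])]
   back from L60 [(30, [np.float64(2.23), np.float64(0.16), np.float64(-0.85)]), (60, [np.float64(2.3), np.float64(0.19), np.float64(-0.95)]), (90, [np.float64(2.34), np.float64(0.22), np.float64(-1.01)]), (120, [np.float64(2.35), np.float64(0.26), np.float64(-1.06)]), (150, [np.float64(2.34), np.float64(0.29), np.float64(-1.1)])]
```

The lift works as a short rise square to the slope (L=40) followed by a horizontal retreat, with SG=-1. After that the wrist flips at small q5 before going to the tray.

```bash
python3 - <<'E'
s=open('plan.py').read()
a=s.index("BACK="); b=s.index("def place")
s=s[:a]+'''BACK=S@np.array([-130.,0,0])
def pick(k):
    p,q=slot(k,40); env.reach(p+BACK,q); set_gripper(56)
    env.move_l(p,rate=150)
    hit=env.move_l(slot(k,0)[0],rate=60,f_stop=12)
    set_gripper(10); s=env.read_state(); print("grip",hit,s["width"],s["grip_force"],s["tool_pos"]-slot(k,0)[0],s["force"])
    env.move_l(p,rate=70); env.move_l(p+BACK,rate=150)
    s=env.read_state(); print("held",s["width"],s["grip_force"],s["time_s"])
def flip():  # wrist to the q4=0 branch, with q5 small so that the tool hardly sways
    j=np.array(env.read_state()["qpos"]); j[4]=.13; env.move_joints(j)
    j[5]+=j[3]; j[3]=0; env.move_joints(j)
'''+s[b:]
s=s.replace("O=np.array([582.8","O=np.array([582.0")
open('plan.py','w').write(s)
E
python3 - <<'E'
from plan import *; from station import viewer; import cv2
np.set_printoptions(precision=1,suppress=True)
pick(1)
a=viewer.camera("side");b=viewer.camera("top")
cv2.imwrite("pics/held1.png",np.hstack([cv2.resize(a[130:330,150:400],None,fx=1.6,fy=1.6),cv2.resize(b[130:330,130:380],None,fx=1.6,fy=1.6)]))
E
```

```text
grip False 23.332001757218052 29.990924298763275 [-0.  -0.   0.1] [-1.4  0.1  2.2]
held 23.184133105946962 29.99042183160782 8.025
```

View pics/held1.png

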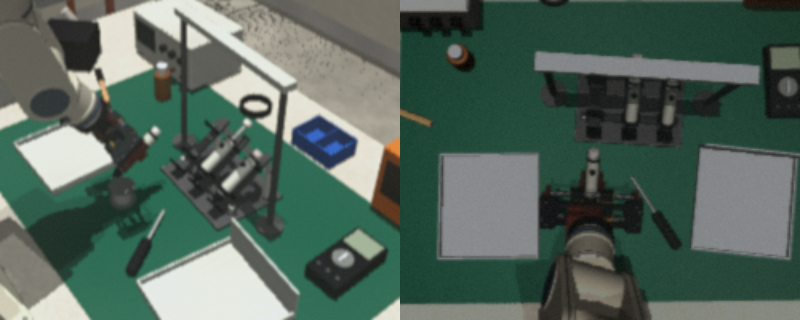

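The left pump is held in the gripper (composite (150,135) and (593,165)), knob pushed in and the other two pumps undisturbed. I'll place it now.

```bash
python3 - <<'E'
from plan import *; from station import viewer; import cv2
np.set_printoptions(precision=1,suppress=True)
flip(); place("plain",0,45); s=env.read_state(); print(s["width"],s["time_s"],s["wrist_torque"])
a=viewer.camera("side")
release("plain",0,45)
b=viewer.camera("side")
cv2.imwrite("pics/placed1.png",np.hstack([cv2.resize(x[150:290,120:270],None,fx=2.6,fy=2.6,interpolation=cv2.INTER_CUBIC) for x in (a,b)]))
E
```

```text
down True 0.14722058321514453 [0.3 0.5 5.7]
23.08722543638052 13.575 [-0.1  0.1 -0. ]
t 14.875
```

View pics/placed1.png

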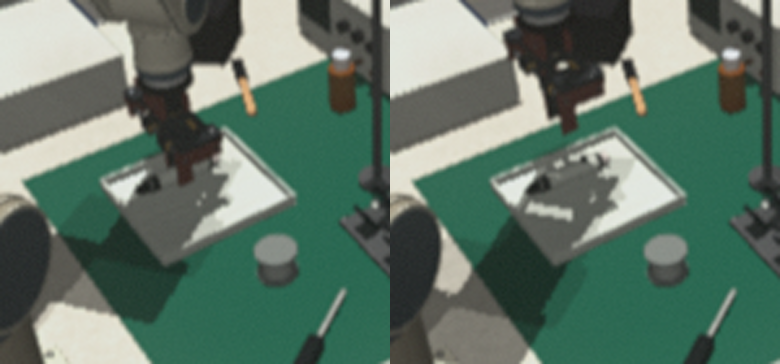

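The first pump lies flat in the plain tray (right panel, from (540,185) to (605,160)), with floor contact at 0.15 mm as predicted. Next are the middle one (backed tray) and the right one (plain tray), with a grip-width check on each.

```bash
python3 - <<'E'
from plan import *; from station import viewer; import cv2
np.set_printoptions(precision=1,suppress=True)
for k,nm,x,y in ((0,"backed",-15,0),(-1,"plain",0,-45)):
    pick(k)
    w=env.read_state()["width"]
    if not 21<w<26: raise SystemExit("grip odd")
    cv2.imwrite(f"pics/h{k}.png",viewer.camera("side"))
    flip(); place(nm,x,y); release(nm,x,y)
p,_=tray("plain",0,-45,0)
j=np.array(env.read_state()["qpos"]); j[0]=0.0; j[1]-=.3; env.move_joints(j)
a=viewer.camera("top");b=viewer.camera("side")
cv2.imwrite("pics/end_top.png",cv2.resize(a[140:310,130:400],None,fx=2.9,fy=2.9,interpolation=cv2.INTER_CUBIC))
cv2.imwrite("pics/end_side.png",cv2.resize(b[160:365,150:400],None,fx=2.9,fy=2.9,interpolation=cv2.INTER_CUBIC))
print(env.read_state()["time_s"],env.read_state()["tool_pos"])
E
```

```text
grip False 23.500218462234237 29.991110265254974 [-0.   0.   0.1] [-1.3  0.5  2. ]
held 23.5664327884227 29.990464746952057 22.7833
down True -0.19430131101070458 [-0.2 -0.7  7.1]
t 29.125
grip False 23.33324564915095 29.99111384153366 [-0.  -0.   0.1] [-0.5 -1.1  1.7]
held 23.346774309786554 29.990243911743164 36.025
down True -0.5873544352026272 [-0.7  0.4  6.8]
t 42.2333
43.3583 [455.4  12.7 318.5]
```

View pics/end_top.png

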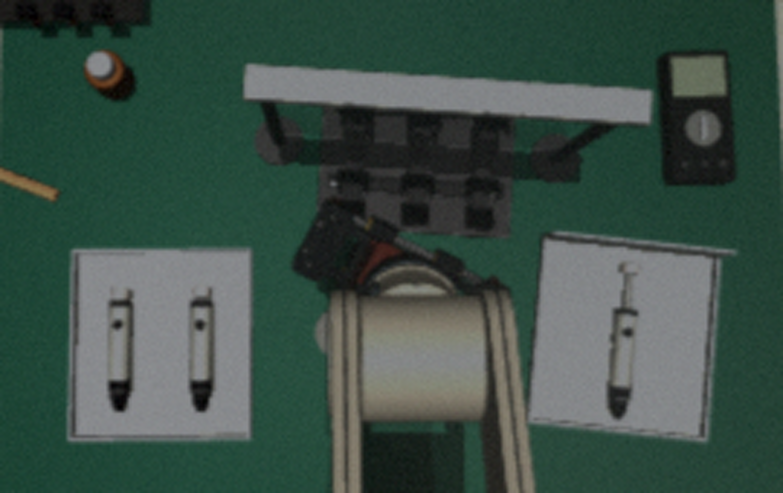

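View pics/end_side.png

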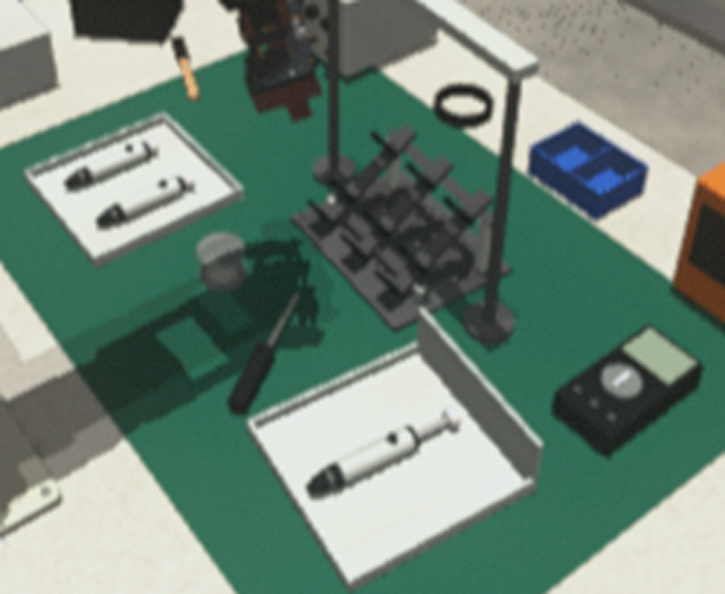

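Two pushed-in pumps lie flat in the plain tray (top view (120,345) and (200,345)). The pulled-out pump lies flat in the backed tray at (623,340) with its rod still bare. The stand is empty, the bystanders are unmoved and the arm is clear, so I'm handing the job in.

```bash
python3 -c "
from station import workorder; print(workorder.sign_off())"
```

```text
the job is handed in; nothing more can be done
None
```

The job is handed in: the two pushed-in pumps lie flat in the plain tray and the pulled-out one in the backed tray, with no bystander seen to have moved and 43.4 s on the robot's clock at the last check.

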